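# Lay a glued-up cabinet on its back in the assembly jig

### The arm

A 7-joint arm with a two-finger parallel gripper is mounted at the origin on a cart in front of the work surface, level with it; the furniture and walls round the work are solid. World frame = base frame: x ahead of the robot, y to its left, z up, the work surface at z = 0. Lengths are in m, angles in rad, forces in N, time in s.
With the tool pointing down it reaches from about 0.425 to 0.95 m from the base axis. Payload 4.7 kg.
Tool frame: the origin (TCP) lies on the mounting face of the last link; the fingertips stand 182 mm ahead of it and the grasp point (between the pads) lies 164 mm ahead of it; z points along the fingers, y is the line along which they close (so a half turn about z gives the same grasp; the last joint's range is limited). The gripper opens to 87 mm and grips with 3 to 60 N. Pads are 19 mm wide; open, the fingers measure 117 mm over their backs; the gripper's body (75 mm by 190 mm) begins 51 mm behind the grasp point.
Start: joints at [1.18, 0.469, -0.049, 1.532, 0.024, 1.141, -0.082], TCP at [0.239, -0.631, 0.405] pointing down, gripper open.
Joint ranges: [-2.59, 2.59], [-0.33, 1.99], [-1.39, 1.29], [0.1, 2.45], [-1.04, 4.18], [0.21, 1.99], [-2.66, 2.66]. Speed limits (rad/s): [2.57, 2.57, 3.14, 3.14, 3.14, 3.14, 3.14].

### API

Orientations are given as a rotation vector (axis times angle).
In Python, from bench import * gives the robot as it stands. Calls block until the motion is done:
- movep(position, orientation): joint-space move of the TCP to a pose.
- move_linear(position, ori=None, speed=0.15, contact_N=None): straight line of the TCP; ori=None keeps the orientation; speed is the mean speed in m/s. With contact_N (N) it stops when the force on the tool has changed by that much, and returns True; else False.
- move_j(angles): joint-space move.
- gripper_to(opening): finger opening in m; the grip force is fixed at half the most; returns when the fingers have stopped.
- dwell(seconds).
- ik(position, orientation): joint angles nearest the present ones, or None.
- read_state(): the state.
- get_image(name): name is "scene" or "top" or "wrist"; returns (picture, depth): 480x640x3 uint8, red, green, blue; 480x640 float32, m along the optical axis (not along the pixel's ray), 0 where there is no reading.
- get_calibration(name): a dict with "fx", "fy", "cx", "cy" (pixels), "k1" (the pictures are not rectified: a ray, as slopes to the right and down, at radius r is drawn at 1 + k1 r^2 times it, then the intrinsics apply), "world_from_camera" (4x4, takes a point from camera to world coordinates); the wrist camera has in their place "tool_from_camera" (4x4, takes a point from camera to tool coordinates, whose origin is the TCP and whose axes are the flange's). Camera axes: x right, y up, looking along -z (the intrinsics and any distortion apply to the point x, -y, -z); pixel columns grow to the right and rows downward; lengths in m; the calibration is good to about 2 mm. A picture is of the moment at which its call begins: read the wrist's pose just before it. get_calibration takes no time and is no camera call.
A pose or a line that the arm cannot do raises PlanningError and nothing moves.
- hand_in(): hands the job in; it is judged then, once.
The state is a dict: "time_s": time; "joint_positions": joint angles; "qd": joint speeds; "effort": joint torques, N m; "eef_pos": TCP position; "orientation": TCP orientation; "force": force on the tool from outside, world axes, zero at the start; "wrist_torque": the same for the moment, N m; "gripper_width": finger opening in m; "gripper_force": force on a finger pad.
Only numpy, scipy, OpenCV 4.12 (cv2) and the standard library are available. Lean on these libraries where they do the work, as an engineer would, in place of code of your own. Each camera call takes 0.05 s, during which the arm holds its last target. There are 200 camera calls.

### The job

The small wooden wall cabinet stands with its back to the assembly jig and its front has just been glued. Tip it over the front edge of the jig so that it lies on its back on the bed with the front panel up, then push it along the bed until its top end is fully home against the wooden stop. Last, swing the red bar square across the bed behind the cabinet's foot to keep it there, and leave the bottle, tin, jar and sanding sponge standing where they are.

Things in the scene. Friction and masses are not known exactly. Their poses are not given: they have to be found in the camera images.
- chest_top (a point): fixed point on the middle of the red chest's top, which is free from world x = 0.37 to 0.71 m, y = -0.306 to 0.235 m. A tall fixed pegboard stands between the robot and the chest top: it fills x = 0.265 to 0.362 m, from its right edge at y = -0.339 m leftwards to 0.43 m, up to 1.02 m. The arm must reach round that right edge, with the hand slanted to the left (+y)
- jig: fixed assembly jig: plywood bed 234 long (x), 12 high, from y = -88 to 62. Origin on the work surface under the bed's front edge, on the middle line of the work; x runs along the bed to the stop (world +y, more or less), y is to its left. The upright front edge (x = 0) blocks the foot of a cabinet pushed against it. Dark wooden end stop: face at x = 204, 110 wide, top at 54
- cabinet: loose closed wooden cabinet, 72 deep (x) x 92 wide (y) x 176 tall (z), 0.35 to 0.7 kg; dark framed front at -x, pale plain back at +x. Origin at the centre of its underside. It starts upright on the work surface before the jig, back roughly towards the bed, its foot up to 32 off it. Laid on its back, its x axis points down, its z axis along the jig's x; its front is then 84 above the surface
- cabinet_top (a point): centre of the cabinet's top end (its origin is at the other end)
- swing_bar (a joint): angle of the red bar about its upright pivot at jig x = 18.5, y = -74, rad. At 0 the bar points straight away from the stop (jig -x), beside the cabinet; it grows as the free end swings towards the middle line; at 1.57 it lies square across the bed, 1.5 behind the foot of a cabinet that is home; limit 1.62. Friction 0.05 N m; it stays where it is left
- bar_peg (a point): top of the steel peg on the red bar, by which it is pushed: 12 across, 80 from the pivot, top 77 above the work surface. The bar is 16 wide, 92 long from the pivot, 20 high, underside 15 and top 36 above the surface
- glue_bottle: bystander: cream squeeze bottle with red tip, 56 across, 168 tall, origin under its centre
- brad_tin: bystander: white round tin with green lid, 57 across, 28 tall, origin under its centre
- dark_jar: bystander: dark green jar with black lid, 56 across, 100 tall, origin under its centre
- sanding_block: bystander: orange-brown sanding sponge 40 x 70 x 26, origin under its centre

How it is judged:
By the outcome, as a careful person would: the job done as asked, in the order asked, and still so for the second after the job is handed in, with the robot touching nothing.
It also fails if it takes over 51 s, if anything falls off the work surface, if the arm or the gripper's body presses on something with over 40 N, if the wrist force passes 120 N, or if a joint passes its speed limit or range.

## Working session

There is one attempt and no reset: what is moved stays moved. The work goes in short steps, each a Python script; the robot and the scene stay as the last script left them, time stands still between calls to the robot, and variables do not carry over. Pictures are saved under pics/ and viewed, at most 10 in all, crops included, and the job is handed in when it is done.

```bash
ls; mkdir -p pics
cat > h.py <<'E'
from bench import *
import numpy as np, cv2
from scipy.spatial.transform import Rotation as R
def cloud(name):
    st=read_state(); im,d=get_image(name); c=get_calibration(name)
    K=np.array([[c['fx'],0,c['cx']],[0,c['fy'],c['cy']],[0,0,1.]])
    v,u=np.mgrid[0:480,0:640]
    p=np.stack([(u-c['cx'])/c['fx'],(v-c['cy'])/c['fy']],-1); q=p.copy()
    for _ in range(8): q=p/(1+c['k1']*(q**2).sum(-1,keepdims=True))
    P=np.stack([q[...,0]*d,-q[...,1]*d,-d],-1)
    if 'world_from_camera' in c: T=np.array(c['world_from_camera'])
    else:
        B=np.eye(4);B[:3,:3]=R.from_rotvec(st['orientation']).as_matrix();B[:3,3]=st['eef_pos'];T=B@np.array(c['tool_from_camera'])
    W=P@T[:3,:3].T+T[:3,3]; W[d<=0]=np.nan
    return im,W
def save(n,im): cv2.imwrite('pics/'+n,im[:,:,::-1])
E
python3 - <<'E'
from h import *
for n in ['scene','top']:
    im,W=cloud(n); save(n+'1.png',im); np.save(n+'1.npy',W)
    print(n, np.array(get_calibration(n)['world_from_camera']).round(3))
s=read_state(); print(s['time_s'],s['orientation'],s['gripper_width'])
E
```

```text
pics
scene [[-0.663 -0.384  0.642  1.117]
 [ 0.748 -0.319  0.582  0.451]
 [-0.019  0.866  0.499  0.554]
 [ 0.     0.     0.     1.   ]]
top [[-0.013  0.983 -0.186  0.382]
 [-1.    -0.017 -0.021 -0.043]
 [-0.024  0.185  0.982  1.096]
 [ 0.     0.     0.     1.   ]]
0.1 [-3.08859662e+00 -5.64875374e-01  5.59765713e-04] 0.08703483890243967
```

View pics/scene1.png

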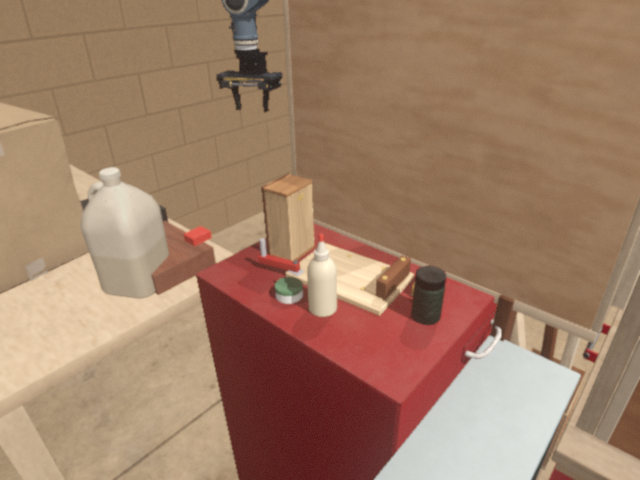

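View pics/top1.png

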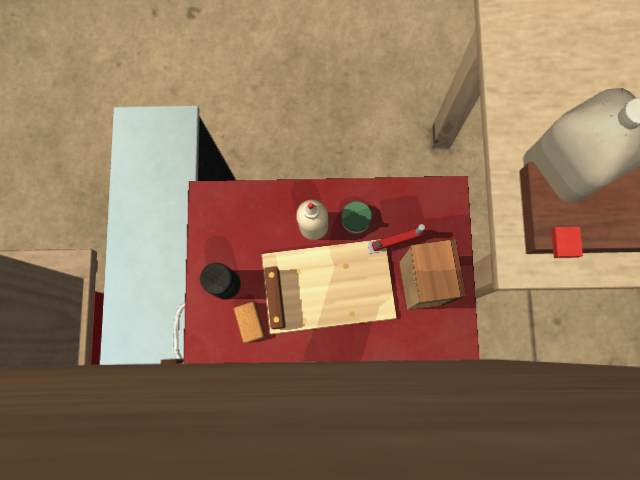

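The top view shows the cabinet at about (432,272), the bed (262–396, 240–332), the stop (273,297) and the bar running from pivot (376,246) to peg (421,230). The bottle is at (312,220), tin (356,217), jar (219,281) and sponge (248,322). Next I'll get metric positions.

Run:
```python
from h import *
W=np.load('top1.npy'); im=cv2.imread('pics/top1.png')
S=np.load('scene1.npy')
def rng(n,A,m):
    p=A[m]; print(n,len(p),p.min(0).round(3),p.max(0).round(3),np.median(p,0).round(3))
def rect(n,A,m):
    p=A[m]; r=cv2.minAreaRect(p[:,:2].astype(np.float32)); print(n,len(p),np.round(r[0],4),np.round(r[1],4),round(r[2],2),'z',np.median(p[:,2]).round(4)); print(cv2.boxPoints(r).round(3).tolist())
u=np.arange(640)[None]+np.zeros((480,1));v=np.arange(480)[:,None]+np.zeros((1,640))
b=lambda a,c,d,e:(u>a)&(u<c)&(v>d)&(v<e)
rect('cabtop',W,b(395,475,230,315)&(abs(W[...,2]-.176)<.008))
bed=b(255,402,235,340)&(abs(W[...,2]-.012)<.005)&(im[...,0]>70)&(im[...,1]>90)
rect('bed',W,bed)
rect('stop',W,b(255,300,255,340)&(abs(W[...,2]-.054)<.006))
red=b(378,430,222,250)&(W[...,2]>.025)&(W[...,2]<.05); rect('bar',W,red)
rect('peg',W,b(410,430,220,240)&(W[...,2]>.065)&(W[...,2]<.09))
rng('bottle',W,b(290,335,195,245)&(W[...,2]>.06))
rect('tin',W,b(338,378,198,236)&(abs(W[...,2]-.028)<.006))
rect('jar',W,b(195,245,258,300)&(abs(W[...,2]-.1)<.006))
rect('sponge',W,b(230,268,298,345)&(abs(W[...,2]-.026)<.005))
rng('surf',W,b(195,240,190,250)&(abs(W[...,2])<.03))
# scene cam
sm=(abs(S[...,0]-.5)<.25)&(abs(S[...,1])<.35)
c=sm&(S[...,2]>.165)&(S[...,2]<.185)&(S[...,1]<-.1); rect('cabtop scene',S,c)
c=sm&(S[...,2]>.07)&(S[...,2]<.16)&(S[...,1]<-.1); rng('cabside',S,c)
c=sm&(S[...,2]>.05)&(S[...,2]<.085)&(S[...,1]<-.14)&(S[...,0]>.57); rng('peg sc',S,c)
```

```text
cabtop 2686 [ 0.5041 -0.2102] [0.0923 0.0727] 6.81 z 0.1761
[[0.45399999618530273, -0.18000000715255737], [0.46299999952316284, -0.25200000405311584], [0.5540000200271606, -0.2409999966621399], [0.5460000038146973, -0.16899999976158142]]
bed 8840 [ 0.5128 -0.0449] [0.1722 0.2551] 6.21 z 0.0122
[[0.4129999876022339, 0.0729999989271164], [0.4410000145435333, -0.1809999942779541], [0.6119999885559082, -0.16200000047683716], [0.5849999785423279, 0.09099999815225601]]
stop 830 [0.4769 0.0613] [0.1096 0.0245] 6.25 z 0.0539
[[0.42100000381469727, 0.06700000166893005], [0.42399999499320984, 0.0430000014603138], [0.5329999923706055, 0.054999999701976776], [0.5299999713897705, 0.07900000363588333]]
bar 399 [ 0.5851 -0.1715] [0.0166 0.09  ] 16.98 z 0.0355
[[0.5640000104904175, -0.13099999725818634], [0.5899999737739563, -0.21699999272823334], [0.6060000061988831, -0.21199999749660492], [0.5799999833106995, -0.12600000202655792]]
peg 43 [ 0.5946 -0.203 ] [0.0103 0.0117] 84.95 z 0.0756
[[0.5879999995231628, -0.20800000429153442], [0.6000000238418579, -0.20900000631809235], [0.6010000109672546, -0
[... 603 characters left out ...]
sponge 789 [0.435 0.11 ] [0.0681 0.0391] 16.59 z 0.026
[[0.3970000147819519, 0.11900000274181366], [0.40799999237060547, 0.0820000022649765], [0.4729999899864197, 0.10100000351667404], [0.4620000123977661, 0.1379999965429306]]
surf 2589 [ 0.573  0.133 -0.008] [0.691 0.22  0.007] [0.631 0.175 0.   ]
cabtop scene 1299 [ 0.4562 -0.2206] [0.2388 0.197 ] 89.6 z 0.1743
[[0.3569999933242798, -0.33899998664855957], [0.5540000200271606, -0.3409999907016754], [0.5559999942779541, -0.10199999809265137], [0.35899999737739563, -0.10000000149011612]]
cabside 3890 [ 0.357 -0.343  0.07 ] [ 0.6  -0.1   0.16] [ 0.364 -0.18   0.12 ]
peg sc 61 [ 0.588 -0.208  0.051] [ 0.602 -0.195  0.076] [ 0.597 -0.2    0.064]
```

```bash
cat >> h.py <<'E'
a=np.radians(6.25); E1=np.array([-np.sin(a),np.cos(a),0]); E2=np.array([-np.cos(a),-np.sin(a),0]); O=np.array([.4769,.0613,0])-.216*E1
def J(x,y,z): return O+x*E1+y*E2+np.array([0,0,z])
def jig(p): d=np.asarray(p)-O; return np.stack([d@E1,d@E2,d[...,2]],-1)
def ori(s,flip=1,yaw=0,az=0):
    """tool z slanted s deg from down toward jig x turned az deg (toward jig +y); tool y horizontal, turned yaw about z"""
    h=np.cos(np.radians(az))*E1+np.sin(np.radians(az))*E2
    z=np.sin(np.radians(s))*h-np.cos(np.radians(s))*np.array([0,0,1])
    y=flip*np.cross([0,0,1],h); x=np.cross(y,z)
    return R.from_matrix(np.stack([x,y,z],1))*R.from_euler('z',yaw,degrees=True)
def tcp(tip,r): return np.asarray(tip)-.182*r.as_matrix()[:,2]
E
python3 - <<'E'
from h import *
print(O, jig(np.array([.5946,-.203,.0])), jig(np.array([.5041,-.2102,0])))
P={'low':J(-.12,0,.04),'high':J(.03,0,.15),'home':J(.028,0,.05),'peg':J(-.06,-.115,.05)}
for s in (15,30,45,60):
  for az in (0,-30,-60):
    for yaw in (0,90,180,270):
      r=ori(s,1,yaw,az); o=[]
      for k,p in P.items():
        q=ik(tcp(p,r),r.as_rotvec()); o.append(None if q is None else np.round(q,2).tolist())
      if sum(x is not None for x in o)>=3: print(s,az,yaw,*[x if x else '-' for x in o])
E
```

```text
[ 0.50041524 -0.15341617  0.        ] [-0.05954272 -0.08822692  0.        ] [-0.05684747  0.00251902  0.        ]
15 0 0 [0.43, 0.61, 0.13, 1.81, -0.36, 0.92, -2.24] [0.29, 0.35, 0.02, 1.93, -0.29, 0.99, -2.54] [0.29, 0.49, 0.03, 2.0, -0.36, 0.79, -2.45] [0.29, 0.68, 0.11, 1.65, -0.36, 0.98, -2.43]
15 0 90 [1.05, 0.75, -0.76, 1.77, 0.33, 0.95, 1.88] [0.95, 0.49, -0.84, 1.89, 0.12, 0.99, 1.76] [0.91, 0.64, -0.8, 1.96, 0.27, 0.8, 1.68] [0.84, 0.81, -0.76, 1.61, 0.33, 1.0, 1.72]
15 0 180 [0.87, 0.67, -0.49, 1.78, 0.09, 0.9, 0.5] [0.8, 0.42, -0.62, 1.9, -0.01, 0.97, 0.32] [0.76, 0.57, -0.59, 1.97, 0.08, 0.77, 0.28] [0.71, 0.74, -0.54, 1.62, 0.14, 0.96, 0.31]
15 0 270 [0.66, 0.62, -0.18, 1.79, -0.14, 0.9, -0.86] [0.51, 0.36, -0.25, 1.92, -0.19, 0.97, -1.08] [0.52, 0.51, -0.26, 1.99, -0.17, 0.77, -1.06] [0.5, 0.69, -0.21, 1.63, -0.13, 0.95, -1.05]
15 -30 0 [0.4, 0.57, 0.21, 1.9, -0.53, 0.8, -2.58] [-0.52, 0.49, 1.12, 2.06, -0.82, 1.07, -2.51] [-0.36, 0.62, 0.91, 2.13, -1.01, 0.92, -2.33] [-0.22, 0.82, 0.91, 1.78, -1.02, 1.11, -2.4]
15 -30 90 [1.03, 0.66, -0.65, 1.86, 0.18, 0.75, 1.51] [0.9
[... 7054 characters left out ...]
, 2.02, -0.98, 1.16, -0.63] [0.94, 0.77, -0.32, 2.03, -0.98, 1.01, -0.5] [0.86, 0.89, -0.29, 1.68, -0.9, 1.12, -0.72]
60 -60 0 [1.49, 0.94, -0.79, 2.04, -0.93, 0.55, -2.28] [1.65, 0.84, -1.25, 2.3, -0.97, 0.26, -2.47] - [1.36, 1.03, -0.97, 2.0, -0.93, 0.31, -2.4]
60 -60 90 [1.51, 0.95, -0.81, 2.04, -0.91, 0.54, 2.42] [1.65, 0.84, -1.25, 2.3, -0.97, 0.26, 2.24] - [1.34, 1.01, -0.94, 2.0, -1.0, 0.33, 2.37]
60 -60 180 [1.44, 0.9, -0.71, 2.04, -1.03, 0.61, 0.94] [1.65, 0.84, -1.25, 2.3, -0.97, 0.26, 0.67] - [1.36, 1.03, -0.97, 2.0, -0.93, 0.31, 0.74]
60 -60 270 [1.47, 0.92, -0.76, 2.04, -0.98, 0.58, -0.67] [1.65, 0.84, -1.25, 2.3, -0.97, 0.26, -0.9] - [1.36, 1.03, -0.97, 2.0, -0.93, 0.31, -0.83]
```

```bash
cat > fit.py <<'E'
from h import *
from scipy.optimize import least_squares
import itertools
rg=np.random.default_rng(0); Q=[];X=[];Rm=[]
s=read_state(); Q.append(s['joint_positions']);X.append(s['eef_pos']);Rm.append(R.from_rotvec(s['orientation']).as_matrix())
while len(Q)<90:
    p=np.array([.2,-.65,.15])+rg.random(3)*[.45,.5,.5]; r=ori(rg.uniform(0,60),1,rg.uniform(-180,180),rg.uniform(-60,60))
    q=ik(p,r.as_rotvec())
    if q is not None: Q.append(q);X.append(p);Rm.append(r.as_matrix())
Q=np.array(Q);X=np.array(X);Rm=np.array(Rm)
def fk(th,Q,full=False):
    w=th[:21].reshape(7,3); p=th[21:42].reshape(7,3)
    A=np.eye(3)[None].repeat(len(Q),0); t=np.zeros((len(Q),3)); pts=[]
    for i in range(7):
        t=t+A@p[i]; pts.append(t); wi=w[i]/np.linalg.norm(w[i])
        A=A@R.from_rotvec(Q[:,[i]]*wi).as_matrix()
    t=t+A@th[42:45]; A=A@R.from_rotvec(th[45:48]).as_matrix()
    return (A,t,np.stack(pts+[t],1)) if full else (A,t)
def res(th):
    A,t=fk(th,Q); reg=1e-4*np.r_[np.linalg.norm(th[:21].reshape(7,3),axis=1)-1,th[21:45]]
    return np.r_[((t-X)*2).ravel(),(A-Rm).ravel(),reg]
best=None
z=[0,0,1.];y=[0,1.,0]
for sg in itertools.product([1,-1],repeat=3):
    w=np.array([[0,0,-1.],y,[0,0,sg[0]],y,[0,0,sg[1]],y,[0,0,sg[2]]])
    p=np.array([[0,0,0],[0,0,.3],[0,0,.2],[0,0,.2],[0,0,.2],[0,0,.2],[0,0,.05]])
    for tw in (0,np.pi):
        th=np.r_[w.ravel(),p.ravel(),0,0,.1,0,0,tw]
        f=least_squares(res,th,max_nfev=150)
        if best is None or f.cost<best.cost: best=f; print(sg,tw,f.cost)
        if best.cost<1e-4: break
    if best.cost<1e-4: break
th=best.x; np.save('th.npy',th); A,t=fk(th,Q)
print('err',abs(t-X).max(),abs(A-Rm).max()); print(th[:21].reshape(7,3).round(3)); print(th[21:].reshape(9,3).round(4))
E
time timeout 400 python3 fit.py
```

```text
(1, 1, 1) 0 126.98868169528482
(1, 1, -1) 0 1.5000034136865458e-09
err 1.0292322549787514e-10 9.399631073492287e-11
[[-0. -0. -1.]
 [-0.  1.  0.]
 [-0.  0. -1.]
 [-0.  1.  0.]
 [-0.  0. -1.]
 [ 0.  1.  0.]
 [-0.  0. -1.]]
[[ 0.0000e+00  0.0000e+00  1.1890e-01]
 [ 0.0000e+00 -1.3200e-02  1.1880e-01]
 [-0.0000e+00 -1.3200e-02  2.7710e-01]
 [ 0.0000e+00 -7.7000e-03  2.7710e-01]
 [-0.0000e+00 -7.7000e-03  2.3340e-01]
 [ 0.0000e+00 -2.0000e-04  2.3340e-01]
 [-0.0000e+00 -2.0000e-04  6.6300e-02]
 [-0.0000e+00 -0.0000e+00  6.6300e-02]
 [ 0.0000e+00 -0.0000e+00  1.5708e+00]]
real	0m2.275s
user	0m6.195s
sys	0m0.149s
```

```bash
cat > kin.py <<'E'
from h import *
from scipy.optimize import least_squares
th=np.load('th.npy')
lo=np.array([-2.59,-.33,-1.39,.1,-1.04,.21,-2.66])+.03; hi=np.array([2.59,1.99,1.29,2.45,4.18,1.99,2.66])-.03
def fk(q):
    w=th[:21].reshape(7,3); p=th[21:42].reshape(7,3); A=np.eye(3); t=np.zeros(3); pts=[]
    for i in range(7):
        t=t+A@p[i]; pts.append(t); A=A@R.from_rotvec(q[i]*w[i]/np.linalg.norm(w[i])).as_matrix()
    t=t+A@th[42:45]; return A@R.from_rotvec(th[45:48]).as_matrix(),t,pts
BC=np.array([.3135,.0455,.3]); BH=np.array([.0485,.3845,.72])
def sd(P): 
    d=abs(P-BC)-BH; return np.linalg.norm(np.maximum(d,0),axis=1)+np.minimum(d.max(1),0)
def clr(q):
    A,t,p=fk(q); s=p[1];e=p[3];w=p[5]
    L=np.linspace(0,1,15)[:,None]
    arm=np.r_[s+(e-s)*L,e+(w-e)*L,w+(t-w)*L]
    hand=np.array([t+A@[x,y,z] for x in(-.0375,.0375) for y in(-.095,0,.095) for z in(0,.06,.113)])
    c=np.r_[sd(arm)-.06,sd(hand)]
    return c.min()
def solve(pos,r,seed,margin=.04):
    Rm=r.as_matrix(); best=None
    for k in range(6):
        s=np.array(seed)+(0 if k==0 else np.random.default_rng(k).normal(0,.35,7)); s=np.clip(s,lo+.01,hi-.01)
        f=least_squares(lambda q:(lambda F:np.r_[(F[1]-pos)*20,(F[0]-Rm).ravel()*5,3*max(0,margin-clr(q)),.01*(q-seed)])(fk(q)),s,bounds=(lo,hi),max_nfev=80)
        A,t,_=fk(f.x)
        if np.linalg.norm(t-pos)<.004 and (best is None or f.cost<best[0]): best=(f.cost,f.x,clr(f.x))
    return best
def path_clr(a,b): return min(clr(a+(b-a)*k) for k in np.linspace(0,1,15))
E
python3 - <<'E'
from kin import *
W=np.load('top1.npy'); 
for u,v in ((500,200),(500,280),(560,240),(580,215),(600,150)): print(u,v,W[v,u].round(2))
q0=np.array(read_state()['joint_positions']); print(clr(q0))
P={'low':J(-.12,0,.04),'pushed':J(-.072,0,.04),'high':J(.03,0,.15),'home':J(.028,0,.05),'peg':J(-.06,-.115,.05)}
for s in (25,35,45,60):
  for az in (0,-20):
   for yaw in (0,180,90,270):
    r=ori(s,1,yaw,az); o=[]; seed=q0
    for k,p in P.items():
      b=solve(tcp(p,r),r,seed); o.append(None if b is None else (b[2].round(3)))
      if b: seed=b[1]
      if k=='home' and b: e=fk(b[1])[2]; o.append((e[3].round(2).tolist(),e[5].round(2).tolist()))
    print(s,az,yaw,o)
E
```

```text
500 200 [ 0.69 -0.4  -0.1 ]
500 280 [ 0.52 -0.39 -0.11]
560 240 [ 0.58 -0.48 -0.02]
580 215 [ 0.64 -0.53 -0.05]
600 150 [ 0.71 -0.5   0.13]
0.08482890907637736
25 0 0 [np.float64(-0.026), np.float64(-0.06), np.float64(-0.097), np.float64(-0.098), ([0.22, -0.23, 0.69], [0.51, -0.26, 0.33]), np.float64(-0.096)]
25 0 180 [np.float64(0.04), np.float64(0.011), np.float64(-0.074), np.float64(-0.047), ([0.13, -0.48, 0.49], [0.51, -0.26, 0.33]), np.float64(0.023)]
25 0 90 [np.float64(0.04), np.float64(0.011), np.float64(-0.074), np.float64(-0.047), ([0.13, -0.48, 0.49], [0.51, -0.26, 0.33]), np.float64(0.023)]
25 0 270 [np.float64(0.039), np.float64(0.011), np.float64(-0.074), np.float64(-0.047), ([0.13, -0.48, 0.49], [0.51, -0.26, 0.33]), np.float64(0.023)]
25 -20 0 [np.float64(-0.066), np.float64(-0.094), np.float64(-0.098), np.float64(-0.099), ([0.21, -0.18, 0.72], [0.47, -0.26, 0.33]), np.float64(-0.096)]
25 -20 180 [np.float64(0.03), np.float64(-0.007), np.float64(-0.093), np.float64(-0.066), ([0.09, -0.47, 0.52], [0.47, -0.26, 0.33]), np.float64(0.012)]
25 -20 90 [np.float64(0.03), np.
[... 3153 characters left out ...]
, np.float64(0.038), np.float64(0.045), ([0.11, -0.53, 0.37], [0.53, -0.4, 0.21]), np.float64(0.064)]
60 -20 0 [np.float64(0.039), np.float64(0.021), np.float64(-0.005), np.float64(0.002), ([0.11, -0.46, 0.53], [0.43, -0.39, 0.21]), np.float64(0.057)]
60 -20 180 [np.float64(0.039), np.float64(0.021), np.float64(0.002), np.float64(0.002), ([0.06, -0.5, 0.47], [0.43, -0.39, 0.21]), np.float64(0.081)]
60 -20 90 [np.float64(0.083), np.float64(0.056), np.float64(0.008), np.float64(0.015), ([0.01, -0.55, 0.33], [0.43, -0.39, 0.21]), np.float64(0.096)]
60 -20 270 [np.float64(0.04), np.float64(0.04), np.float64(0.008), np.float64(0.015), ([0.01, -0.55, 0.33], [0.43, -0.39, 0.21]), np.float64(0.096)]
```

```bash
cat > plan.py <<'E'
from kin import *
C=np.concatenate([np.load(n+'1.npy').reshape(-1,3) for n in('top','scene')]); C=C[np.isfinite(C).all(1)]
C=C[(C[:,1]<-.35)&(C[:,1]>-1)&(C[:,0]>.42)&(C[:,0]<1.1)&(C[:,2]>-.15)&(C[:,2]<.5)]
def oclr(q):
    A,t,p=fk(q); L=np.linspace(0,1,15)[:,None]; arm=np.r_[p[3]+(p[5]-p[3])*L,p[5]+(t-p[5])*L]
    hand=np.array([t+A@[0,y,z] for y in(-.08,0,.08) for z in(0,.06,.09)])
    D=lambda a:np.linalg.norm(C[::7,None]-a[None],axis=2).min()
    return min(D(arm)-.055,D(hand)-.03)
E
python3 - <<'E'
from plan import *
q0=np.array(read_state()['joint_positions']); print(len(C),'start',oclr(q0))
P={'pre':J(-.20,0,.10),'low':J(-.13,0,.045),'pushed':J(-.072,0,.045),'high':J(.03,.0,.155),'home':J(.028,.012,.062),'peg':J(-.06,-.12,.055),'pegm':J(-.03,-.045,.055),'end':J(.01,.01,.055)}
for s in (45,50,55):
  for az in (0,15):
    r=ori(s,1,180,az); seed=q0; print(s,az)
    for k,p in P.items():
      b=solve(tcp(p,r),r,seed)
      if b is None: print(k,None); continue
      print('  ',k,b[1].round(2).tolist(),b[2].round(3),oclr(b[1]).round(3),'path',path_clr(seed,b[1]).round(3)); seed=b[1]
E
```

```text
80553 start 0.41005126875315334
45 0
   pre [1.08, 0.93, -0.59, 1.33, -0.12, 1.51, 0.72] 0.04 0.089 path 0.036
   low [1.1, 0.96, -0.67, 1.51, -0.08, 1.32, 0.67] 0.04 0.102 path 0.04
   pushed [1.16, 0.98, -0.84, 1.62, 0.01, 1.22, 0.54] 0.04 0.151 path 0.04
   high [1.32, 1.05, -1.36, 1.75, 0.25, 1.25, 0.06] -0.007 0.272 path -0.007
   home [1.34, 1.23, -1.36, 1.8, 0.45, 1.18, 0.0] 0.005 0.225 path -0.007
   peg [1.14, 1.31, -1.31, 1.38, 0.46, 1.39, 0.09] 0.063 0.096 path 0.005
   pegm [1.26, 1.27, -1.33, 1.6, 0.46, 1.3, 0.06] 0.052 0.157 path 0.052
   end [1.34, 1.25, -1.36, 1.77, 0.47, 1.21, 0.01] 0.018 0.209 path 0.018
45 15
   pre [1.07, 1.02, -0.74, 1.23, 0.09, 1.67, 0.77] 0.04 0.091 path 0.037
   low [1.07, 1.04, -0.78, 1.4, 0.12, 1.49, 0.71] 0.04 0.096 path 0.04
   pushed [1.1, 1.04, -0.9, 1.52, 0.16, 1.41, 0.6] 0.04 0.125 path 0.04
   high [1.21, 1.09, -1.36, 1.65, 0.3, 1.45, 0.19] 0.002 0.247 path 0.002
   home [1.23, 1.25, -1.36, 1.7, 0.47, 1.38, 0.15] 0.014 0.203 path 0.002
   peg [1.04, 1.36, -1.36, 1.25, 0.54, 1.62, 0.23] 0.022 0.081 path 0.014
   pegm [1.16, 1.32, -1.36
[... 1795 characters left out ...]
36, 0.12] 0.078 0.112 path 0.067
   end [1.36, 1.34, -1.35, 1.71, 0.37, 1.27, 0.09] 0.037 0.167 path 0.037
55 15
   pre [1.07, 1.12, -0.77, 1.13, 0.04, 1.82, 0.75] 0.04 0.061 path 0.04
   low [1.07, 1.13, -0.79, 1.31, 0.05, 1.63, 0.72] 0.04 0.059 path 0.04
   pushed [1.07, 1.11, -0.84, 1.43, 0.04, 1.53, 0.67] 0.04 0.077 path 0.04
   high [1.21, 1.19, -1.36, 1.59, 0.23, 1.51, 0.21] 0.031 0.197 path 0.031
   home [1.23, 1.35, -1.36, 1.63, 0.39, 1.46, 0.19] 0.04 0.152 path 0.031
   peg [1.03, 1.43, -1.36, 1.16, 0.44, 1.71, 0.27] 0.017 0.031 path 0.017
   pegm [1.16, 1.4, -1.36, 1.41, 0.42, 1.6, 0.24] 0.073 0.085 path 0.017
   end [1.24, 1.37, -1.36, 1.6, 0.41, 1.49, 0.21] 0.051 0.134 path 0.051
```

```bash
cat > act.py <<'E'
from plan import *
r55=ori(55,1,180,0)
def st(tag=''):
    s=read_state(); q=np.array(s['joint_positions']); A=R.from_rotvec(s['orientation']).as_matrix()
    print(tag,'t%.1f'%s['time_s'],'tip',jig(np.array(s['eef_pos'])+.182*A[:,2]).round(4),'F',(np.array(s['force'])@np.stack([E1,E2,[0,0,1]],1)).round(1),'clr %.3f %.3f'%(clr(q),oclr(q)),q.round(2).tolist())
def lin(x,y,z,v=.15,c=None,tag='',r=r55):
    h=move_linear(tcp(J(x,y,z),r).tolist(),r.as_rotvec().tolist(),speed=v,contact_N=c); st('%s hit=%s'%(tag,h)); return h
E
python3 - <<'E'
from act import *
q0=np.array(read_state()['joint_positions'])
b=solve(tcp(J(-.17,0,.08),r55),r55,np.array([1.25,1.3,-1.2,1.4,.3,1.4,.2])); print(b,oclr(b[1]),path_clr(q0,b[1]))
L=[fk(q0+(b[1]-q0)*k) for k in np.linspace(0,1,9)]; print([(t+.182*A[:,2]).round(2).tolist() for A,t,_ in L])
if path_clr(q0,b[1])>.02:
    gripper_to(.05); move_j(b[1].tolist()); st('pre')
    im,W=cloud('scene'); save('s2.png',im[:330,100:560])
E
```

```text
(np.float64(3.5810807252296935e-06), array([ 1.33175388,  1.29762039, -1.23256682,  1.31563838,  0.28298046,
        1.60339317,  0.32286612]), np.float64(0.07218573193079807)) 0.06785943313531236 0.0633805694842795
[[0.24, -0.63, 0.22], [0.3, -0.59, 0.17], [0.34, -0.55, 0.12], [0.39, -0.51, 0.09], [0.43, -0.46, 0.07], [0.46, -0.41, 0.06], [0.48, -0.37, 0.05], [0.5, -0.34, 0.06], [0.52, -0.32, 0.08]]
pre t2.6 tip [-0.1704  0.0002  0.08  ] F [0.4 0.5 0.5] clr 0.072 0.068 [1.33, 1.3, -1.23, 1.32, 0.28, 1.6, 0.32]
```

View pics/s2.png

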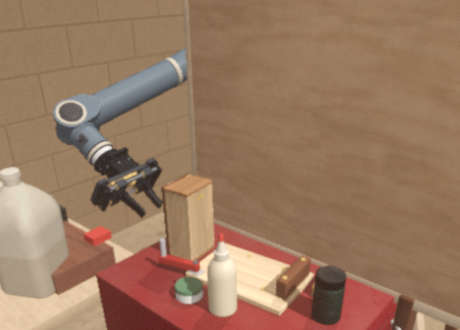

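The arm has come round the board edge. The hand is behind the cabinet, which is at crop (190,215), with the fingers spread in line with its front. Next step is the low push to the jig edge.

Run:
```python
from act import *
lin(-.125,.0025,.045,.1,8,'low')
h=lin(-.055,.0025,.045,.05,9,'push')
im,W=cloud('top'); m=(W[...,2]>.165)&(W[...,2]<.187)&(W[...,1]<-.12)&(W[...,1]>-.3)&(W[...,0]>.42)&(W[...,0]<.6)
p=jig(W[m])[:,:2].astype(np.float32); print(cv2.minAreaRect(p)); print(np.percentile(p,[2,98],axis=0))
```

```text
low hit=False t3.4 tip [-0.1255  0.0022  0.0453] F [ 0.   0.6 -0.6] clr 0.059 0.083 [1.34, 1.32, -1.22, 1.43, 0.3, 1.49, 0.31]
push hit=True t4.3 tip [-0.0772  0.0023  0.0448] F [-3.2  0.4  0.9] clr 0.054 0.120 [1.34, 1.3, -1.23, 1.54, 0.3, 1.39, 0.26]
((-0.03556089848279953, 0.002164553850889206), (0.07275980710983276, 0.09208644926548004), 0.2044723629951477)
[[-6.98436198e-02 -4.16930632e-02]
 [-2.36245545e-05  4.65147048e-02]]
```

Run:
```python
from act import *
lin(-.105,.0025,.06,.15,None,'back')
lin(-.105,.0025,.152,.2,None,'up')
lin(-.03,.0025,.152,.05,None,'push1')
for x in (-.015,-.005,.005,.015,.025):
    lin(x,.0025,.152,.03,None,'p')
    _,W=cloud('top'); m=(W[...,2]>.165)&(W[...,1]<-.1)&(W[...,1]>-.2)&(W[...,0]>.42)&(W[...,0]<.56)
    j=jig(W[m]); print('npts above .165',m.sum(), j[:,0].max() if len(j) else '')
im,W=cloud('scene'); save('s3.png',im[130:330,200:500])
lin(-.08,.0025,.13,.2,None,'back')
im,W=cloud('top'); np.save('t3.npy',W); save('t3.png',im[170:370,170:490])
m=(abs(W[...,2]-.084)<.006)&(W[...,1]<.1)&(W[...,1]>-.25)&(W[...,0]>.42)&(W[...,0]<.57)
p=jig(W[m]); print(len(p),cv2.minAreaRect(p[:,:2].astype(np.float32)),np.median(p[:,2]))
```

```text
back hit=False t4.7 tip [-0.1043  0.0025  0.0599] F [ 0.3 -0.1  1. ] clr 0.057 0.104 [1.34, 1.3, -1.24, 1.48, 0.29, 1.46, 0.28]
up hit=False t5.3 tip [-0.1048  0.0031  0.1508] F [-0.4  0.7 -0. ] clr 0.056 0.153 [1.36, 1.19, -1.29, 1.46, 0.2, 1.54, 0.23]
push1 hit=False t7.0 tip [-0.0303  0.0025  0.1519] F [-0.4 -1.6  0.1] clr 0.049 0.201 [1.35, 1.15, -1.31, 1.61, 0.17, 1.39, 0.19]
p hit=False t7.7 tip [-0.015   0.0025  0.1519] F [ 0.3  0.2 -0.2] clr 0.047 0.208 [1.35, 1.14, -1.31, 1.64, 0.16, 1.37, 0.18]
npts above .165 1576 0.05819318275067764
p hit=False t8.2 tip [-0.0048  0.0025  0.152 ] F [-0.  -0.7 -0.3] clr 0.046 0.213 [1.34, 1.14, -1.31, 1.66, 0.15, 1.35, 0.17]
npts above .165 560 0.0007287394328028587
p hit=False t8.7 tip [0.0052 0.0025 0.152 ] F [0.3 0.1 0.5] clr 0.039 0.218 [1.34, 1.13, -1.32, 1.67, 0.15, 1.33, 0.17]
npts above .165 997 0.007433243574776712
p hit=False t9.2 tip [0.0151 0.0025 0.152 ] F [ 0.9 -0.4 -0.3] clr 0.032 0.223 [1.34, 1.13, -1.32, 1.69, 0.14, 1.31, 0.16]
npts above .165 1445 0.01786352664113221
p hit=False t9.8 tip [0.0252 0.0026 0.152 ] F [-0.5 -0.5 -0.6] clr 0.025 0.228 [1.33, 1.12, -1.32, 1.71, 0.14, 1.29, 0.16]
npts above .165 1952 0.029395137048325207
back hit=False t10.6 tip [-0.0787  0.0026  0.1305] F [ 0.9 -0.1 -0.2] clr 0.054 0.157 [1.35, 1.19, -1.27, 1.52, 0.19, 1.47, 0.25]
5219 ((0.05507722496986389, 0.0020122453570365906), (0.09245588630437851, 0.17618407309055328), 89.92548370361328) 0.08292598659172756
```

View pics/t3.png

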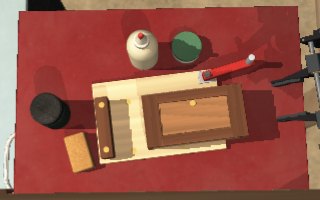

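Run:
```python
from act import *
lin(-.075,.014,.068,.15,8,'down')
h=lin(.04,.014,.068,.05,15,'push')
if h: lin(.04,.014,.068,.02,15,'press')
lin(-.03,.014,.075,.15,None,'back')
im,W=cloud('top'); save('t4.png',im[170:370,170:490])
m=(abs(W[...,2]-.084)<.006)&(W[...,1]<.1)&(W[...,1]>-.25)&(W[...,0]>.42)&(W[...,0]<.57)
p=jig(W[m]); print(len(p),cv2.minAreaRect(p[:,:2].astype(np.float32)),np.median(p[:,2]))
m=(abs(W[...,2]-.076)<.006)&(W[...,0]>.57)&(W[...,0]<.62)&(W[...,1]<-.18)&(W[...,1]>-.23); print('peg',jig(W[m]).mean(0),m.sum())
```

```text
down hit=False t11.2 tip [-0.0747  0.0141  0.0677] F [ 0.  -0.3  0.1] clr 0.042 0.136 [1.35, 1.25, -1.22, 1.56, 0.24, 1.4, 0.28]
push hit=True t12.9 tip [0.0228 0.0136 0.0675] F [-2.2  0.4  2.3] clr 0.031 0.184 [1.33, 1.22, -1.24, 1.75, 0.23, 1.21, 0.2]
press hit=True t13.3 tip [0.0228 0.0135 0.0667] F [-2.3  1.1  2. ] clr 0.030 0.184 [1.33, 1.22, -1.24, 1.75, 0.23, 1.21, 0.2]
back hit=False t13.8 tip [-0.0288  0.0144  0.0749] F [0.2 0.1 1.3] clr 0.037 0.162 [1.35, 1.23, -1.24, 1.65, 0.23, 1.32, 0.24]
5292 ((0.07204646617174149, 0.0019199475646018982), (0.26442548632621765, 0.09224677085876465), 0.062165986746549606) 0.08294713549198562
peg [-0.05952009 -0.08761853  0.07573624] 37
```

View pics/t4.png

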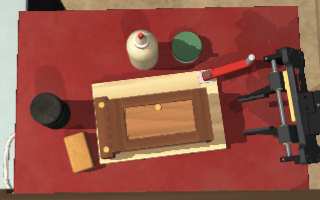

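```bash
cat >> act.py <<'E'
def peg(q): return np.array([.0185-.08*np.cos(q),-.074+.08*np.sin(q)])
def bar(name):
    im,W=cloud('top'); j=jig(W); im=im.astype(int)
    m=(abs(j[...,2]-.0365)<.007)&(im[...,0]>90)&(im[...,1]<70)&(im[...,0]>2*im[...,1])&(j[...,0]>-.08)&(j[...,0]<.035)&(j[...,1]>-.11)&(j[...,1]<.04)
    p=j[m][:,:2].astype(np.float32); print('bar',len(p),np.round(cv2.minAreaRect(p)[0],4) if len(p)>5 else '')
    if len(p)>5:
        vx,vy,x0,y0=cv2.fitLine(p,cv2.DIST_HUBER,0,.01,.01).ravel(); v=np.array([vx,vy]); v*=np.sign(v@(p.mean(0)-[.0185,-.074])); print('q',np.arctan2(v[1],-v[0]))
    save(name,im[170:370,170:490].astype(np.uint8)); return im,j
E
python3 - <<'E'
from act import *
lin(-.11,0,.12,.2,None,'up'); gripper_to(0.0)
lin(-.09,-.13,.12,.2,None,'over'); lin(-.05,-.13,.055,.15,8,'down')
h=lin(-.05,-.085,.055,.04,3,'touch')
bar('t5.png')
E
```

```text
up hit=False t14.5 tip [-0.1084  0.0005  0.1196] F [ 1.1  0.6 -0.1] clr 0.059 0.129 [1.34, 1.21, -1.25, 1.45, 0.21, 1.51, 0.27]
over hit=False t16.4 tip [-0.0905 -0.1294  0.1197] F [-0.2  0.8 -0.4] clr 0.052 0.067 [1.11, 1.26, -1.23, 1.22, 0.2, 1.54, 0.21]
down hit=False t17.0 tip [-0.0509 -0.1301  0.0557] F [-0.4 -1.4  1. ] clr 0.048 0.055 [1.1, 1.32, -1.2, 1.31, 0.24, 1.41, 0.23]
touch hit=False t18.3 tip [-0.0496 -0.085   0.0551] F [ 0.5 -0.   0. ] clr 0.080 0.080 [1.18, 1.3, -1.21, 1.41, 0.24, 1.38, 0.24]
bar 372 [-0.0236 -0.072 ]
q 0.047047958
```

View pics/t5.png

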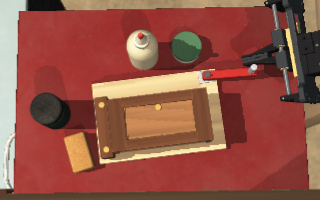

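The peg is being pushed: the bar is at q≈0.05 with the finger beside the peg at crop (250,68). I'll continue round the arc.

Run:
```python
from act import *
for q in (.3,.55,.8):
    p=peg(q); lin(p[0]+.009,p[1]-.015,.055,.06,None,'s1 %.2f'%q)
p=peg(.8)
lin(p[0]-.03,p[1]-.035,.06,.15,None,'off'); lin(p[0]-.045,p[1],.06,.15,None,'behind')
bar('t6.png')
lin(p[0]-.0145,p[1]+.002,.057,.06,6,'touch')
for q in (1.0,1.2,1.4,1.53):
    p=peg(q); lin(p[0]-.0115,p[1],.057,.05,15,'s2 %.2f'%q)
bar('t7.png')
```

```text
s1 0.30 hit=False t18.8 tip [-0.0492 -0.0648  0.0549] F [-0.5  0.1 -0.3] clr 0.083 0.091 [1.21, 1.29, -1.21, 1.46, 0.24, 1.37, 0.24]
s1 0.55 hit=False t19.3 tip [-0.0407 -0.0468  0.0549] F [-0.7 -0.2  0.1] clr 0.079 0.105 [1.24, 1.28, -1.21, 1.51, 0.24, 1.35, 0.24]
s1 0.80 hit=False t19.8 tip [-0.0282 -0.0313  0.055 ] F [ 0.4 -1.  -0.3] clr 0.071 0.121 [1.26, 1.27, -1.22, 1.57, 0.24, 1.32, 0.23]
off hit=False t20.2 tip [-0.0668 -0.0515  0.0599] F [-0.2  0.5 -0.1] clr 0.093 0.094 [1.24, 1.28, -1.21, 1.45, 0.24, 1.4, 0.26]
behind hit=False t20.6 tip [-0.0821 -0.0162  0.06  ] F [0.3 0.9 0.3] clr 0.073 0.111 [1.3, 1.27, -1.21, 1.49, 0.25, 1.42, 0.28]
bar 383 [-0.0106 -0.0429]
q 0.8114662
touch hit=False t21.4 tip [-0.0518 -0.0147  0.0569] F [ 0.3 -0.5  0.7] clr 0.068 0.123 [1.3, 1.27, -1.21, 1.55, 0.25, 1.36, 0.26]
s2 1.00 hit=False t21.9 tip [-0.0359 -0.0068  0.0572] F [ 0.5 -1.1  1.1] clr 0.058 0.135 [1.31, 1.26, -1.22, 1.6, 0.24, 1.32, 0.25]
s2 1.20 hit=False t22.3 tip [-0.0215  0.0006  0.0571] F [ 0.2 -0.  -0. ] clr 0.050 0.146 [1.32, 1.25, -1.22, 1.64, 0.24, 1.29, 0.24]
s2 1.40 hit=False t22.8 tip [-0.0062  0.0049  0.0571] F [ 0.1 -0.  -0.2] clr 0.044 0.156 [1.32, 1.24, -1.23, 1.68, 0.24, 1.26, 0.23]
s2 1.53 hit=False t23.1 tip [0.0042 0.006  0.0571] F [ 0.4 -0.6 -1.5] clr 0.041 0.162 [1.32, 1.24, -1.23, 1.7, 0.24, 1.24, 0.22]
bar 316 [ 0.0172 -0.0308]
q 1.5361317
```

View pics/t7.png

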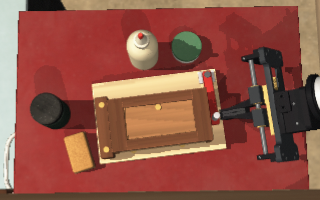

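Run:
```python
from act import *
lin(.0071,.006,.057,.03,15,'fin')
lin(-.06,.006,.07,.15,None,'back'); lin(-.17,.006,.13,.2,None,'away')
im,j=bar('t8.png')
m=(abs(j[...,2]-.084)<.006)&(j[...,0]>.0)&(j[...,0]<.23)&(abs(j[...,1])<.06)
print(cv2.minAreaRect(j[m][:,:2].astype(np.float32)),np.percentile(j[m][:,0],[.3,99.7]))
m=(abs(j[...,2]-.076)<.006)&(j[...,0]>0)&(j[...,0]<.0255)&(abs(j[...,1])<.03); print('peg',j[m].mean(0),m.sum())
```

```text
fin hit=False t23.5 tip [0.0072 0.006  0.057 ] F [ 0.4 -0.1  0.3] clr 0.041 0.164 [1.32, 1.24, -1.23, 1.7, 0.24, 1.24, 0.22]
back hit=False t24.1 tip [-0.0591  0.0063  0.07  ] F [0.7 0.5 0.3] clr 0.048 0.142 [1.34, 1.25, -1.23, 1.58, 0.24, 1.38, 0.27]
away hit=False t24.8 tip [-0.1683  0.0063  0.1295] F [0.5 0.2 0. ] clr 0.066 0.105 [1.34, 1.23, -1.23, 1.32, 0.22, 1.64, 0.32]
bar 285 [ 0.0193 -0.0303]
q 1.5412936
((0.10916482657194138, 0.001763962209224701), (0.09243333339691162, 0.19010873138904572), 89.97596740722656) [0.02865002 0.20356195]
peg [0.01856726 0.0061841  0.0759411 ] 37
```

View pics/t8.png

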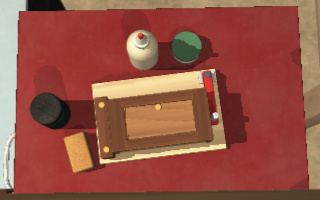

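```bash
python3 -c "
from bench import *
print(hand_in())"
```

```text
the job is handed in; nothing more can be done
None
```

The job is handed in at about 25 s: the cabinet lies on its back, home against the stop as near as the camera shows, with the red bar square behind its foot (about 1.57 rad by its peg), and the bottle, tin, jar and sponge were not touched.

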